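Clamp the rook blank in the indexing chuck to the first click of the torque wrench

ROBOT

A 6-joint arm with a two-finger parallel gripper is mounted at the origin on the work surface. World frame = base frame: x ahead of the robot, y to its left, z up, the work surface at z = 0. Lengths are in m, angles in rad, forces in N, time in s.
With the tool pointing down it reaches from about 0.225 to 0.875 m from the base axis. Payload 3.4 kg.
Tool frame: the origin (TCP) lies between the finger pads; the fingertips stand 11 mm ahead of it and the grasp point (between the pads) lies 8 mm behind it; z points along the fingers, y is the line along which they close (so a half turn about z gives the same grasp; the last joint's range is limited). The gripper opens to 85 mm and grips with 20 to 120 N. Pads are 22 mm wide; open, the fingers measure 114 mm over their backs; the gripper's body (76 mm by 85 mm) begins 54 mm behind the grasp point. The pads swing forward as they close: fully open they stand 13 mm farther back than shut.
Start: joints at [1.168, 0.276, 1.505, -0, 1.361, -0.121], TCP at [0.16, 0.552, 0.242] pointing down, gripper open.
Joint ranges: [-2.89, 2.89], [-0.75, 2.08], [0.22, 2.7], [-1.18, 4.32], [0.11, 2.71], [-2.7, 2.7]. Speed limits (rad/s): [2.57, 2.57, 3.14, 3.14, 3.14, 3.14].

INTERFACE

Orientations are given as a unit quaternion [w, x, y, z].
In Python, from rig import sensors, eyes, manip gives the robot as it stands.
- The arm moves only by the tool drive_tool, never from a script. Its argument "deltas" is a list of rows, each an object with "linear": the shift along the world's x, y, z in mm, a list of three; "twist": the turn about the world's z in degrees; "claw": the opening, from 0 (shut) to 1 (fully open). In form: [{"linear": [tx, ty, tz], "twist": twist, "claw": claw}, ...]. A call has 1 to 12 rows; each row is the pose to reach, as a shift and turn from the pose commanded when the call began; what a row does not reach only later rows make up. A row lasts 1/12 s, in which the tool goes at most 41.7 mm and 7.16 degrees, less where a joint would pass 70% of its speed; a pose out of reach is approached as far as the arm can. A call with a gripper value outside its range is refused whole. The fingers move at their own pace and stop on an object; "squeeze" is the grip in N (left out, the last holds). Time passes only in rows, so rows that repeat a pose let the fingers close. It gives the time, the measured TCP pose, the force, the opening and the grip force at its end, in the units of the state.
- sensors.get_state(): the state, without advancing time (a new reading comes with each control period).
- eyes.get_image(name): name is "scene" or "top"; returns the picture (420x560x3 uint8, red, green, blue); there is no depth.
- eyes.camera_model(name): a dict with "intrinsics" (3x3 intrinsics, pixels), "R" (3x3) and "t" (3): a world point X has camera coordinates R X + t. Camera axes: x right, y down, z forward; pixel columns grow to the right and rows downward; lengths in m; the calibration is good to about 2 mm. A picture is of the moment at which its call begins. camera_model takes no time and is no camera call.
- manip.sign_off(): hands the job in; it is judged then, once.
The state is a dict: "clock": time; "qpos": joint angles; "qd": joint speeds; "effort": joint torques, N m; "position": TCP position; "ee_rot": TCP orientation; "contact_force": force on the tool from outside, world axes, zero at the start; "moment": the same for the moment, N m; "width": finger opening in m; "gripper_force": force on a finger pad.
Only numpy, scipy, OpenCV 4.12 (cv2) and the standard library are available. Lean on these libraries where they do the work, as an engineer would, in place of code of your own. Each camera call takes 0.05 s, during which the arm holds its last target. There are 200 camera calls.

TASK

Tighten the indexing chuck on the wooden rook with the click torque wrench: take the wrench from its wooden holder, set its square drive fully home in the square hole on top of the chuck and let go, then take it again by its black grip and pull it clockwise (seen from above) until it gives way with its first click, and stop there: never pull the handle on to its stop. Then lift the wrench off and lay it back in its holder as it lay, leaving the chess pieces, the jar and the gouge undisturbed.

Things in the scene. Friction and masses are not known exactly. Their poses are not given: they have to be found in the camera images.
- wrench: Click torque wrench, about 570 g, 262 mm long. Origin: on the drive's axis in the flat underside (shoulder) of the head; x along the handle, away from the head, z up. Flat-sided steel neck 16 mm wide, 20 high, x 21 to 72 mm; steel tube 20 mm in diameter to x = 150 with a red band at x 74 to 82; both centred at z = 12. Centre of mass near x = 45 mm.
- wrench_head: Steel head of the wrench, 48 mm across, 24 mm high (small lever on top to 31), carrying the square drive; it is hinged to the neck about the drive's axis. Origin and axes are those of wrench until the click; then the handle swings up to 0.12 rad clockwise ahead of it.
- drive (a point): Root of the wrench's square drive: on its axis, in the plane of the head's shoulder. The drive points to -z: 19 mm across the flats, which lie square to the wrench's x and y, 20 mm long, its last 4 mm stepped down to 16.5 mm. Axes as wrench.
- carry_point (a point): Point inside the flat-sided steel neck, 46 mm from the drive's axis and 12 mm above the shoulder, by the centre of mass: a balanced hold for carrying, closing firmly (about 90 N) across its 16 mm width. Axes as wrench.
- wrench_grip: The wrench's black rubber grip with blue end rings, 24 mm in diameter, fixed to the tube; origin and axes as wrench, it spans x 150 to 232 mm, axis at z = 12. The wrench is rigid up to its set torque (somewhere from 1.1 to 1.5 N m, 5.8 to 7.8 N across the grip's mark) and then clicks: it gives way at the hinge in the head.
- grip_mark (a point): Yellow line round the middle of the black grip, on its axis, 191 mm from the drive's axis, 12 mm above the shoulder: the place to pull. At the click the pull falls steadily to about a sixth while the handle swings on 0.12 rad (23 mm here) without turning the drive, up to a hard stop that must not be reached. It springs back as the pull is eased. Axes as wrench.
- socket (a point): Centre of the mouth of the square hole in the pinion on top of the chuck, 138 mm above the bench; z up, x and y along the square's sides (the drive fits four ways). 20.2 mm across the flats, 24 deep, 2 mm chamfer, in a dark 34 mm square inside a steel collar 49 mm in diameter. It turns with the pinion. Home, drive lies within 3 mm of it; let go, the wrench droops about 6 degrees to its grip.
- jaw_lining (a point): Middle of the gripping face of the chuck's upper jaw (6 mm of cork). Turning the pinion clockwise closes the jaws, 4 mm per rad; they already touch the rook, loosely. The drive has about 0.1 rad of play; the torque then starts at 0.3 to 0.75 N m and climbs 1.8 N m per rad, so that the click comes after 0.2 to 0.7 rad. The pinion stays as left when the pull ends.
- work_axis (a point): Point on the chuck's axis in line with the jaws, 80 mm above the bench, in the middle of the rook's foot, which is 18 mm in radius. At the start jaw_lining is 16.8 to 17.8 mm away (the cork gives); at the click 15.1 to 16.0 mm. Axes as index_head.
- index_head: Green indexing head fixed to the bench. Origin on the bench under the chuck; chuck axis along y at 80 mm. Base x -65 to 65, y -30 to 120 mm, 14 thick; headstock 75 wide, y 36 to 92, 102 high; index plate 92 in diameter and hub to y 112, 126 high; steel chuck 96 in diameter, y -26 to 26, top at 128; jaws to y -52, 118 high; rook lying to y -124, 99 high. Knob to x -80 at y 62, z 62.
- holder: Wooden wrench holder fixed to the bench. Origin on the bench under the hole for the drive; x along the stored wrench towards its grip. Base x -45 to 190 mm, 70 wide, 12 thick; block with the hole x -27 to 27, 64 wide, 45 high; notched post x 117 to 133, 60 wide, prongs 69 high, notch 36 wide with its floor at 47.
- holder_hole (a point): Centre of the mouth of the round hole in the holder's block, 45 mm above the bench, 38 mm in diameter, 28 mm deep. Stored, the wrench's shoulder rests on this face with drive at this point, the tube lies level in the notch and the wrench's x is along the holder's x. Axes as holder.
- finished_rook: Bystander: finished rook of pale wood, standing, 36 mm in diameter, 78 mm high. Origin under its foot, z up.
- pawn: Bystander: pawn of pale wood, standing, 32 mm in diameter, 60 mm high. Origin under its foot, z up.
- wax_jar: Bystander: amber glass jar with a black lid, 64 mm in diameter, 70 mm high. Origin under its foot, z up.
- gouge: Bystander: carving gouge lying on the bench, 220 mm long, dark handle 28 mm in diameter towards -x, steel blade towards +x. Origin on the bench under its middle.

How it is judged:
By the outcome, as a careful person would: the job done as asked, in the order asked, and still so for the second after the job is handed in, with the robot touching nothing.
It also fails if it takes over 72 s, if anything falls off the work surface, if the arm or the gripper's body presses on something with over 40 N, if the wrist force passes 120 N, or if a joint passes its speed limit or range.

## Working session

There is one attempt and no reset: what is moved stays moved. The work goes in short steps, Python scripts to look and compute and a tool call to move; the robot and the scene stay as the last step left them, time stands still between calls to the robot, and variables do not carry over. Pictures are saved under pics/ and viewed, at most 13 in all, crops included, and the job is handed in when it is done.

Besides the shell and the picture viewer there is one more tool, called after ">>>" as name([rows], argument=value, ...), one row to a line, values as JSON. drive_tool: Moves the arm, as the interface text tells. Its arguments: {"type":"object","properties":{"deltas":{"type":"array","items":{"type":"object","properties":{"linear":{"type":"array","items":{"type":"number"}},"twist":{"type":"number"},"claw":{"type":"number"}}}},"squeeze":{"type":"number"}},"required":["deltas"]}

```bash
ls; mkdir -p pics
python3 - <<'E'
from rig import sensors, eyes
import cv2
for n in ("scene","top"):
    cv2.imwrite(f"pics/{n}0.png", eyes.get_image(n)[:,:,::-1])
    print(n, eyes.camera_model(n))
print(sensors.get_state())
E
```

```text
pics
scene {'intrinsics': array([[425.26749806,   0.        , 278.82412117],
       [  0.        , 425.26749806, 204.11360109],
       [  0.        ,   0.        ,   1.        ]]), 'R': array([[-0.03103258,  0.99949594, -0.00669719],
       [ 0.86059228,  0.02331089, -0.50876078],
       [-0.50834821, -0.02155171, -0.86088188]]), 't': array([ 0.03236078, -0.43566185,  1.2920895 ])}
top {'intrinsics': array([[433.48194666,   0.        , 281.92909115],
       [  0.        , 433.48194666, 214.44361809],
       [  0.        ,   0.        ,   1.        ]]), 'R': array([[-0.01566359, -0.99984785,  0.00767663],
       [-0.98662749,  0.01420983, -0.16237081],
       [ 0.16223702, -0.01011728, -0.98669995]]), 't': array([-0.00999184,  0.55877833,  1.1062084 ])}
{'clock': 0.1, 'qpos': array([ 1.16801933e+00,  2.76536134e-01,  1.50602788e+00, -6.24785819e-06,
        1.36071797e+00, -1.20997320e-01]), 'qd': array([-0.00183484, -0.00223728, -0.0038287 ,  0.00086396, -0.00327467,
       -0.00125176]), 'effort': array([ 2.36553875e-03, -4.17703485e+01, -2.46401954e+01,  1.92611578e-04,
        5.91711549e-03,  2.74008681e-05]), 'position': array([0.1597083 , 0.55188688, 0.2415152 ]), 'ee_rot': array([-2.15737413e-04,  1.40423495e-01,  9.90091172e-01, -8.16658986e-04]), 'contact_force': array([ 0.18265157, -0.01854154,  0.10697203]), 'moment': array([0.01709508, 0.00251822, 0.05142394]), 'gripper_force': 0.0, 'width': 0.08553613057459013}
```

View pics/scene0.png

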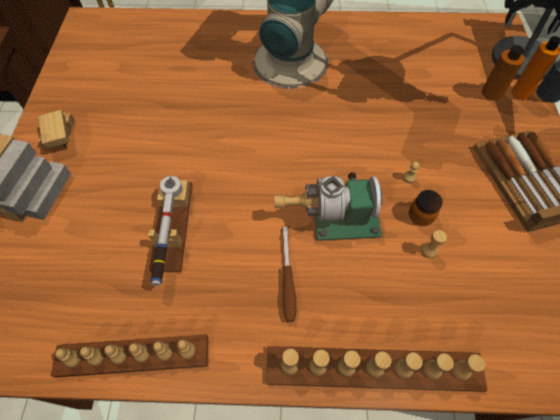

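View pics/top0.png

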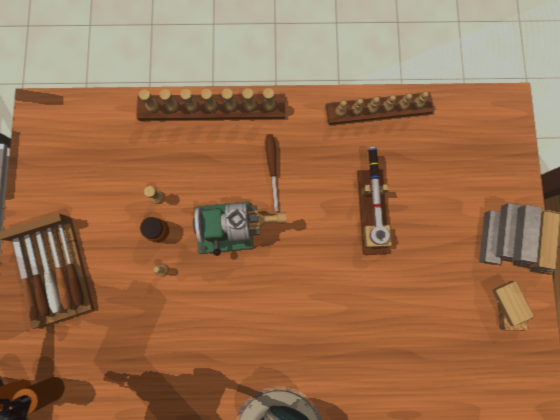

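The scene view shows the wrench in its holder (head at about (170,187), grip end (156,280)). The chuck's collar is at about (332,184), with the rook to its left. In the top view the head is at (380,235), the grip end at (373,150) and the socket at (237,218).

```bash
cat > h.py <<'E'
import numpy as np, cv2
from rig import sensors, eyes
np.set_printoptions(precision=4, suppress=True)
CM={n:eyes.camera_model(n) for n in("scene","top")}
def ray(n,u,v):
    c=CM[n];d=c["R"].T@np.linalg.solve(c["intrinsics"],[u,v,1.]);return -c["R"].T@c["t"],d
def onz(n,u,v,z):
    o,d=ray(n,u,v);return o+d*(z-o[2])/d[2]
def tri(a,b):
    A=[];B=[]
    for n,(u,v) in(("scene",a),("top",b)):
        o,d=ray(n,u,v);d/=np.linalg.norm(d);P=np.eye(3)-np.outer(d,d);A.append(P);B.append(P@o)
    return np.linalg.lstsq(np.vstack(A),np.hstack(B),rcond=None)[0]
def proj(n,X):
    c=CM[n];p=c["intrinsics"]@(c["R"]@np.asarray(X)+c["t"]);return p[:2]/p[2]
def crop(im,x,y,w,h,s):
    return cv2.resize(im[y:y+h,x:x+w],None,fx=s,fy=s,interpolation=cv2.INTER_CUBIC)
E
python3 - <<'E'
from h import *
s=cv2.imread("pics/scene0.png");t=cv2.imread("pics/top0.png")
a=np.hstack([crop(s,300,160,66,50,6),crop(t,205,193,66,50,6)])
b=np.hstack([crop(s,130,170,132,100,3)[:, :396],crop(t,330,150,132,100,3)])
cv2.imwrite("pics/c1.png",np.vstack([a,b]))
E
```

```text
(no output)
```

View pics/c1.png

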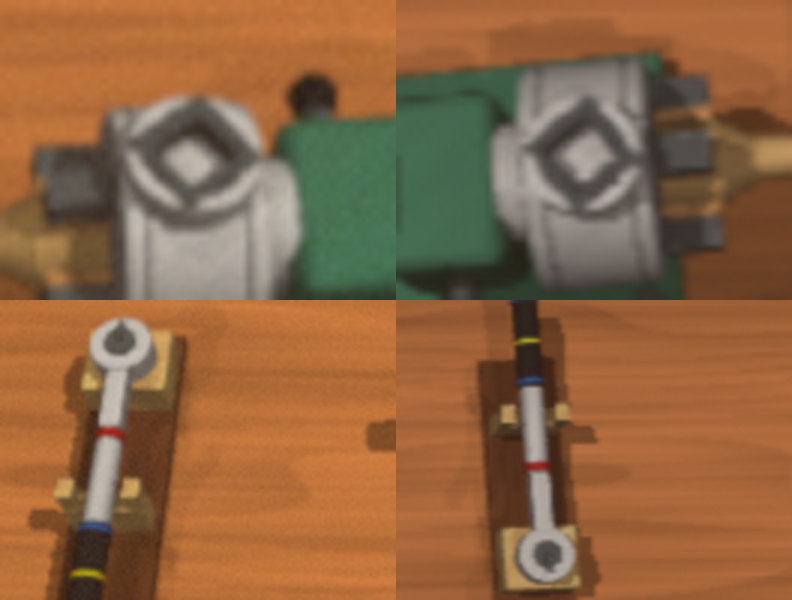

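Run:
```python
from h import *
f=lambda x0,y0,s,c:[(x0+(c[0]+.5)/s-.5, y0+(c[1]+.5)/s-.5)]
S=[f(300,160,6,c)[0] for c in [(193,97),(257,155),(193,208),(132,158)]]
T=[f(205,193,6,(a-396,b))[0] for a,b in [(588,95),(640,158),(583,210),(525,155)]]
for n,Q in(("scene",S),("top",T)):
    W=np.array([onz(n,*q,.138) for q in Q]); print(n,W[:,:2],W.mean(0))
    e=np.roll(W,-1,0)-W; print("side",np.linalg.norm(e[:,:2],axis=1),"ang",np.degrees(np.arctan2(e[:,1],e[:,0]))%90)
ims={n:cv2.imread(f"pics/{n}0.png") for n in("scene","top")}
box={"scene":(130,170,80,120),"top":(355,140,40,110)}
def mask(n,name):
    im=ims[n];h=cv2.cvtColor(im,cv2.COLOR_BGR2HSV).astype(int);H,Sx,V=h[...,0],h[...,1],h[...,2]
    m={"yellow":(H>22)&(H<38)&(Sx>170)&(V>90),"red":((H<4)|(H>172))&(Sx>130)&(V>80),"blue":(H>100)&(H<125)&(Sx>110)&(V>60)}[name].astype(np.uint8)
    x,y,w,hh=box[n];k=np.zeros_like(m);k[y:y+hh,x:x+w]=1;m*=k
    n_,l,st,c=cv2.connectedComponentsWithStats(m);return [(tuple(c[i]),st[i,4]) for i in range(1,n_) if st[i,4]>3]
for nm in("yellow","red","blue"):
    a,b=mask("scene",nm),mask("top",nm);print(nm,a,b)
    for p,_ in a:print("  scene z=.067",onz("scene",*p,.067))
    for p,_ in b:print("  top z=.067",onz("top",*p,.067))
# head: circle
for n,c in(("scene",f(130,170,3,(120,343-300))[0]),("top",f(330,150,3,(545-396,253))[0])): print("head",n,onz(n,*c,.069))
```

```text
scene [[0.5147 0.0978]
 [0.5388 0.1195]
 [0.5613 0.0963]
 [0.5412 0.0755]] [0.539  0.0973 0.138 ]
side [0.0324 0.0323 0.0289 0.0346] ang [41.9787 44.2457 45.8389 50.0118]
top [[0.5599 0.0932]
 [0.5336 0.0721]
 [0.5127 0.0951]
 [0.5355 0.1187]] [0.5354 0.0948 0.138 ]
side [0.0337 0.0312 0.0328 0.0353] ang [38.7903 42.2276 45.8611 43.6902]
yellow [((np.float64(158.52173913043478), np.float64(260.5217391304348)), np.int32(23))] [((np.float64(373.14285714285717), np.float64(163.14285714285714)), np.int32(7))]
  scene z=.067 [ 0.69   -0.2622  0.067 ]
  top z=.067 [ 0.69   -0.2633  0.067 ]
red [((np.float64(166.76470588235293), np.float64(213.8235294117647)), np.int32(17))] [((np.float64(377.0), np.float64(205.0)), np.int32(21))]
  scene z=.067 [ 0.5781 -0.2634  0.067 ]
  top z=.067 [ 0.5766 -0.2678  0.067 ]
blue [((np.float64(161.0), np.float64(245.0)), np.int32(7)), ((np.float64(155.93333333333334), np.float64(278.73333333333335)), np.int32(15))] [((np.float64(372.5), np.float64(149.0)), np.int32(4)), ((np.float64(373.75), np.float64(176.25)), np.int32(8))]
  scene z=.067 [ 0.6543 -0.2632  0.067 ]
  scene z=.067 [ 0.7301 -0.2605  0.067 ]
  top z=.067 [ 0.7292 -0.2635  0.067 ]
  top z=.067 [ 0.6541 -0.2631  0.067 ]
head scene [ 0.5002 -0.2691  0.069 ]
head top [ 0.4998 -0.2694  0.069 ]
```

Both views agree: drive at about (0.4995, -0.269) with the handle heading 2°, and socket at about (0.537, 0.096) turned about 44°. I'll seat the wrench with the handle at about -46°. First I move over the neck.

>>> drive_tool([
  {"linear":[386,-819,0],"twist":18,"claw":1},
  {"linear":[386,-819,0],"twist":18,"claw":1},
  {"linear":[386,-819,0],"twist":18,"claw":1},
  {"linear":[386,-819,0],"twist":18,"claw":1},
  {"linear":[386,-819,0],"twist":18,"claw":1},
  {"linear":[386,-819,0],"twist":18,"claw":1},
  {"linear":[386,-819,0],"twist":18,"claw":1},
  {"linear":[386,-819,0],"twist":18,"claw":1},
  {"linear":[386,-819,0],"twist":18,"claw":1},
  {"linear":[386,-819,0],"twist":18,"claw":1},
  {"linear":[386,-819,0],"twist":18,"claw":1},
  {"linear":[386,-819,0],"twist":18,"claw":1},
], squeeze=90)

```text
clock: 1.1
position: [0.3726, 0.0992, 0.2423]
ee_rot: [0.0, -0.016, 1.0, 0.0]
contact_force: [0.8, 1.1, 0.7]
width: 0.0855
gripper_force: 0.0
```

>>> drive_tool([
  {"linear":[173,-367,-20],"twist":0,"claw":1},
  {"linear":[173,-367,-20],"twist":0,"claw":1},
  {"linear":[173,-367,-20],"twist":0,"claw":1},
  {"linear":[173,-367,-20],"twist":0,"claw":1},
  {"linear":[173,-367,-20],"twist":0,"claw":1},
  {"linear":[173,-367,-20],"twist":0,"claw":1},
  {"linear":[173,-367,-20],"twist":0,"claw":1},
  {"linear":[173,-367,-20],"twist":0,"claw":1},
  {"linear":[173,-367,-20],"twist":0,"claw":1},
  {"linear":[173,-367,-20],"twist":0,"claw":1},
  {"linear":[173,-367,-122],"twist":0,"claw":1},
  {"linear":[173,-367,-122],"twist":0,"claw":1},
])

```text
clock: 2.1
position: [0.5482, -0.2695, 0.1396]
ee_rot: [0.003, -0.015, 1.0, -0.002]
contact_force: [-0.2, -0.0, -0.7]
width: 0.0853
gripper_force: 0.0
```

>>> drive_tool([
  {"linear":[0,0,-40],"twist":0,"claw":1},
  {"linear":[0,0,-70],"twist":0,"claw":1},
  {"linear":[0,0,-88],"twist":0,"claw":1},
  {"linear":[0,0,-88],"twist":0,"claw":1},
])

```text
clock: 2.43
position: [0.5421, -0.2638, 0.0458]
ee_rot: [-0.005, -0.016, 1.0, 0.003]
contact_force: [-0.4, 0.5, 0.6]
width: 0.0855
gripper_force: 0.0
```

Run:
```python
from h import *
a=crop(eyes.get_image("scene"),120,150,100,140,4)
b=crop(eyes.get_image("top"),330,140,100,140,4)
cv2.imwrite("pics/g1.png",np.hstack([a,b])[:,:,::-1])
print(sensors.get_state()["position"])
```

```text
[ 0.5454 -0.2657  0.0505]
```

View pics/g1.png

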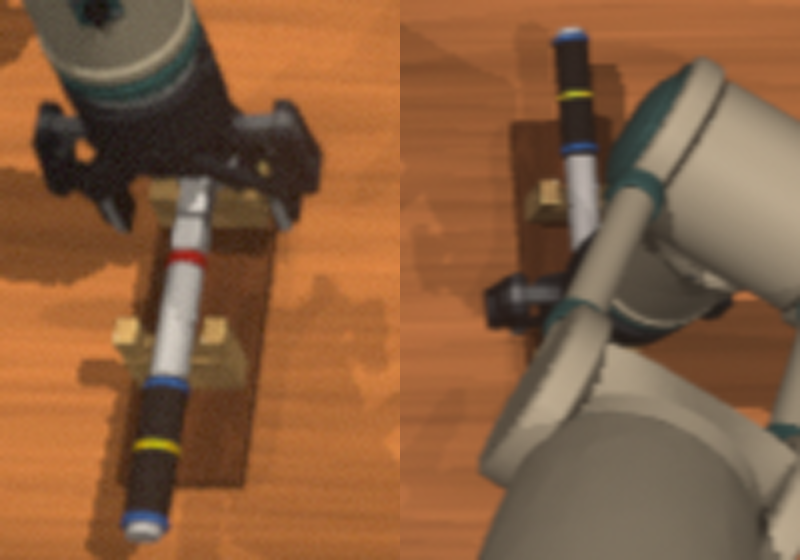

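The fingers straddle the steel neck: pads at about (118,215) and (285,215), neck between at about (193,200) in the scene crop. I'll close here.

>>> drive_tool([
  {"linear":[0,-1,-1],"twist":0,"claw":0},
  {"linear":[0,-1,-1],"twist":0,"claw":0},
  {"linear":[0,-1,-1],"twist":0,"claw":0},
  {"linear":[0,-1,-1],"twist":0,"claw":0},
  {"linear":[0,-1,-1],"twist":0,"claw":0},
  {"linear":[0,-1,-1],"twist":0,"claw":0},
  {"linear":[0,-1,-1],"twist":0,"claw":0},
  {"linear":[0,-1,-1],"twist":0,"claw":0},
], squeeze=90)

```text
clock: 3.2
position: [0.5461, -0.2675, 0.0511]
ee_rot: [0.001, -0.016, 1.0, -0.001]
contact_force: [-0.6, -1.2, 6.0]
width: 0.0147
gripper_force: 88.1
```

>>> drive_tool([
  {"linear":[0,0,15],"twist":0,"claw":0},
  {"linear":[0,0,40],"twist":0,"claw":0},
  {"linear":[0,0,75],"twist":0,"claw":0},
  {"linear":[0,0,110],"twist":0,"claw":0},
  {"linear":[0,0,145],"twist":0,"claw":0},
  {"linear":[0,10,145],"twist":0,"claw":0},
])

```text
clock: 3.7
position: [0.5491, -0.2603, 0.2016]
ee_rot: [0.006, -0.016, 1.0, -0.004]
contact_force: [0.7, -2.5, -7.1]
width: 0.0144
gripper_force: 88.1
```

>>> drive_tool([
  {"linear":[2,30,0],"twist":-5,"claw":0},
  {"linear":[5,60,0],"twist":-10,"claw":0},
  {"linear":[7,95,0],"twist":-15,"claw":0},
  {"linear":[10,130,0],"twist":-20,"claw":0},
  {"linear":[12,165,0],"twist":-25,"claw":0},
  {"linear":[15,200,0],"twist":-30,"claw":0},
  {"linear":[17,235,0],"twist":-35,"claw":0},
  {"linear":[20,270,0],"twist":-40,"claw":0},
  {"linear":[22,295,0],"twist":-44,"claw":0},
  {"linear":[23,312,0],"twist":-47,"claw":0},
  {"linear":[23,320,0],"twist":-48,"claw":0},
  {"linear":[23,320,0],"twist":-48,"claw":0},
])

```text
clock: 4.7
position: [0.5667, 0.066, 0.1925]
ee_rot: [-0.003, 0.391, 0.921, -0.0]
contact_force: [-0.1, 0.1, -6.2]
width: 0.0142
gripper_force: 88.7
```

Run:
```python
from h import *
si=eyes.get_image("scene");ti=eyes.get_image("top")
cv2.imwrite("pics/s2.png",si[:,:,::-1]);cv2.imwrite("pics/t2.png",ti[:,:,::-1])
s=sensors.get_state();print(s["position"],s["ee_rot"],s["contact_force"],s["width"])
a=crop(si,270,130,100,140,4);b=crop(ti,200,130,100,140,4)
cv2.imwrite("pics/g2.png",np.hstack([a,b])[:,:,::-1])
```

```text
[0.5672 0.0634 0.1932] [-0.0015  0.3911  0.9203 -0.0009] [-0.7769 -0.4922 -6.6415] 0.01430034670449744
```

View pics/g2.png

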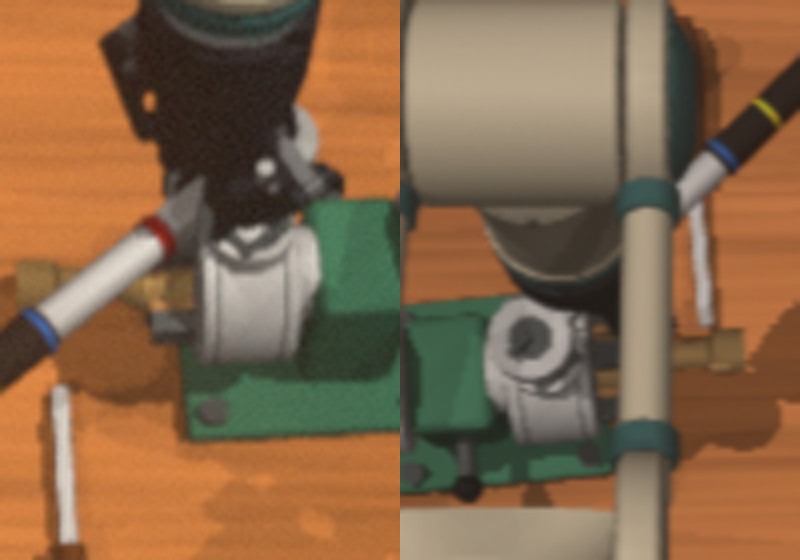

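The drive head shows in the top crop as a ring centred at about (531,342), with the yellow mark at (765,110) and the blue ring at (722,153). The pawn-side objects are untouched.

Run:
```python
from h import *
p=lambda x0,y0,s,a,b:((x0+(a+.5)/s-.5),(y0+(b+.5)/s-.5))
h=onz("top",*p(200,130,4,131,342),.211)
y=onz("top",*p(200,130,4,365,110),.199); bl=onz("top",*p(200,130,4,322,153),.199)
bs=onz("scene",*p(270,130,4,38,327),.199); rs=onz("scene",*p(270,130,4,159,237),.199)
print(h,y,bl,bs,rs)
for a,b in((h,y),(h,bl),(rs,bs)): d=b-a;print(np.hypot(d[0],d[1]),np.degrees(np.arctan2(d[1],d[0])))
# tool y heading
from scipy.spatial.transform import Rotation as R
q=sensors.get_state()["ee_rot"];print("toolx/y",R.from_quat(np.r_[q[1:],q[0]]).as_matrix())
```

```text
[0.5314 0.0957 0.211 ] [ 0.6696 -0.04    0.199 ] [ 0.6439 -0.0143  0.199 ] [ 0.64   -0.0106  0.199 ] [0.5885 0.0462 0.199 ]
0.1936461055700633 -44.49116122386205
0.15731670607428255 -44.39097266835631
0.07668424802783566 -47.81501194885973
toolx/y [[-0.694   0.72   -0.0036]
 [ 0.72    0.694  -0.0005]
 [ 0.0021 -0.0029 -1.    ]]
```

>>> drive_tool([
  {"linear":[2.5,-1,-10],"twist":0,"claw":0},
  {"linear":[2.5,-1,-20],"twist":0,"claw":0},
  {"linear":[2.5,-1,-26],"twist":0,"claw":0},
  {"linear":[2.5,-1,-26],"twist":0,"claw":0},
  {"linear":[2.5,-1,-28],"twist":0,"claw":0},
  {"linear":[2.5,-1,-30],"twist":0,"claw":0},
  {"linear":[2.5,-1,-32],"twist":0,"claw":0},
  {"linear":[2.5,-1,-33],"twist":0,"claw":0},
  {"linear":[2.5,-1,-34],"twist":0,"claw":0},
  {"linear":[2.5,-1,-34],"twist":0,"claw":0},
])

```text
clock: 5.63
position: [0.5718, 0.0619, 0.1633]
ee_rot: [0.001, 0.392, 0.92, 0.0]
contact_force: [-1.1, -1.0, 5.7]
width: 0.0147
gripper_force: 90.5
```

>>> drive_tool([
  {"linear":[0,0,-1],"twist":0,"claw":0},
  {"linear":[0,0,-2],"twist":0,"claw":0},
  {"linear":[0,0,-2],"twist":0,"claw":0},
  {"linear":[0,0,-2],"twist":0,"claw":0},
])

```text
clock: 5.97
position: [0.572, 0.0618, 0.1627]
ee_rot: [0.002, 0.392, 0.92, 0.001]
contact_force: [-3.2, -2.9, 12.9]
width: 0.0148
gripper_force: 91.6
```

Run:
```python
from h import *
s=sensors.get_state();print(s["position"],s["ee_rot"],s["contact_force"],s["moment"])
si=eyes.get_image("scene");ti=eyes.get_image("top")
a=crop(si,310,160,50,70,8);b=crop(ti,210,190,50,70,8)
cv2.imwrite("pics/g3.png",np.hstack([a,b])[:,:,::-1])
```

```text
[0.572  0.0618 0.1627] [0.0021 0.3917 0.9201 0.0005] [-3.2479 -2.9147 12.9247] [0.0771 1.084  0.0742]
```

View pics/g3.png

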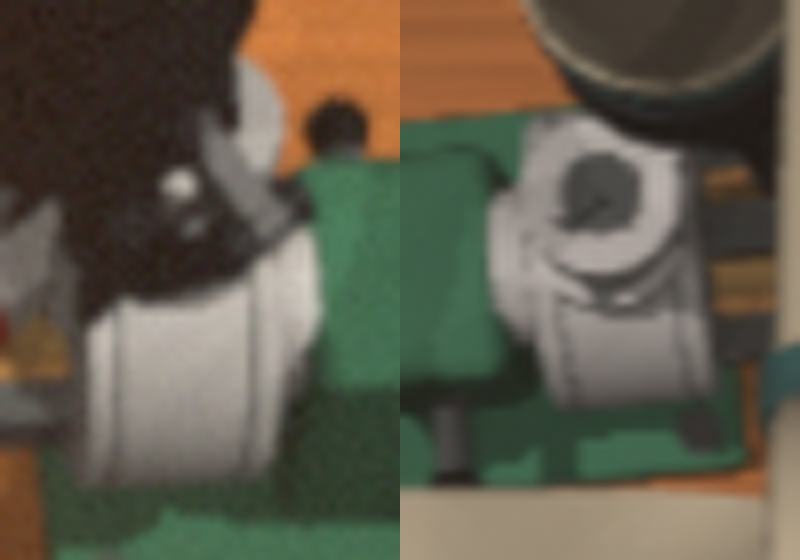

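Run:
```python
from h import *
print("head",onz("top",210+203.5/8-.5,190+197.5/8-.5,.181), proj("top",[.5372,.0954,.181]),proj("top",[.537,.096,.138]))
from scipy.spatial.transform import Rotation as R
q=sensors.get_state()["ee_rot"];m=R.from_quat(np.r_[q[1:],q[0]]).as_matrix();d=np.array([.694,-.72]);print(np.array([.572,.0618])-.0466*d, m)
# collar/dark square in first top image by mask
for n,(x,y,w,h) in {"top":(218,200,40,36),"scene":(312,168,40,34)}.items():
    im=cv2.imread(f"pics/{n}0.png")[y:y+h,x:x+w];g=cv2.cvtColor(im,cv2.COLOR_BGR2GRAY);g=cv2.resize(g,None,fx=8,fy=8,interpolation=cv2.INTER_CUBIC)
    for thr in(95,110,120,130):
        m=(g<thr).astype(np.uint8)
        cs,_=cv2.findContours(m,cv2.RETR_EXTERNAL,cv2.CHAIN_APPROX_NONE)
        for c in cs:
            if 4000<cv2.contourArea(c)<40000:
                W=np.array([onz(n,x+(a+.5)/8-.5,y+(b+.5)/8-.5,.138)[:2]*1000 for a,b in c[:,0]],np.float32)
                r=cv2.minAreaRect(W);print(n,thr,r)
```

```text
head [0.5385 0.0929 0.181 ] [233.8682 214.7551] [235.4166 217.6926]
[0.5397 0.0954] [[-0.6931  0.7208  0.0043]
 [ 0.7208  0.6932 -0.0007]
 [-0.0035  0.0026 -1.    ]]
scene 95 ((552.642822265625, 63.40830612182617), (18.122779846191406, 54.73489761352539), 89.5363540649414)
scene 95 ((538.4000854492188, 97.38711547851562), (33.484867095947266, 32.76123046875), 37.87165451049805)
scene 110 ((547.1445922851562, 83.54780578613281), (57.19504928588867, 73.085693359375), 14.143614768981934)
scene 110 ((539.301025390625, 130.62667846679688), (15.49263858795166, 76.8940200805664), 86.81819915771484)
```

>>> drive_tool([
  {"linear":[0,0,9],"twist":0,"claw":0},
  {"linear":[0,0,9],"twist":0,"claw":0},
  {"linear":[0,0,9],"twist":0,"claw":0},
  {"linear":[0,0,9],"twist":0,"claw":0},
])

```text
clock: 6.4
position: [0.5707, 0.0623, 0.1673]
ee_rot: [-0.001, 0.392, 0.92, -0.0]
contact_force: [-0.8, 0.4, -6.8]
width: 0.0146
gripper_force: 88.9
```

Run:
```python
from h import *
s=sensors.get_state();print(s["position"],s["ee_rot"],s["contact_force"],s["moment"])
ti=eyes.get_image("top");cv2.imwrite("pics/t4.png",ti[:,:,::-1]);cv2.imwrite("pics/s4.png",eyes.get_image("scene")[:,:,::-1])
g=cv2.cvtColor(crop(ti,215,190,45,45,8),cv2.COLOR_RGB2GRAY)
t0=crop(cv2.imread("pics/top0.png"),215,190,45,45,8)
a=crop(ti,215,190,45,45,8)[:,:,::-1]
cv2.imwrite("pics/g4.png",np.hstack([t0,a]))
```

```text
[0.5707 0.0623 0.1673] [-0.0005  0.3919  0.92   -0.0001] [-0.7798  0.4066 -6.8197] [ 0.0341 -0.0276 -0.0166]
```

View pics/g4.png

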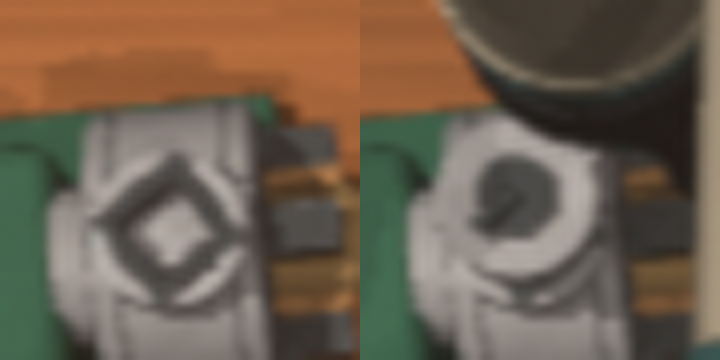

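Run:
```python
from h import *
P=lambda a,b,z:onz("top",215+(a+.5)/8-.5,190+(b+.5)/8-.5,z)
W=np.array([P(*c,.138) for c in[(178,153),(243,235),(165,308),(92,222)]])
print(W.mean(0)); e=np.roll(W,-1,0)-W; print(np.linalg.norm(e,axis=1),np.degrees(np.arctan2(e[:,1],e[:,0]))%90)
d1=W[2]-W[0];d2=W[3]-W[1];print("diag",[np.degrees(np.arctan2(d[1],d[0]))%90 for d in(d1,d2)])
print("head", P(157,193,.1853))
# edge-based square: gradient orientation in the dark ring, both views, rectified to the z=.138 plane
for n in("top","scene"):
    im=cv2.imread(f"pics/{n}0.png");c0=np.array([.5369,.0961])
    r=np.linspace(-.028,.028,280)
    src=np.float32([proj(n,[c0[0]+a,c0[1]+b,.138]) for a,b in((-.028,-.028),(.028,-.028),(.028,.028),(-.028,.028))])
    M=cv2.getPerspectiveTransform(src,np.float32([(0,0),(280,0),(280,280),(0,280)]))
    w=cv2.warpPerspective(im,M,(280,280),flags=cv2.INTER_CUBIC);g=cv2.GaussianBlur(cv2.cvtColor(w,cv2.COLOR_BGR2GRAY),(0,0),4)
    t=cv2.threshold(g,0,255,cv2.THRESH_OTSU)[0];m=(g<t-10).astype(np.uint8);k=np.zeros_like(m);cv2.circle(k,(140,140),125,1,-1);m*=k
    nn,l,st,ce=cv2.connectedComponentsWithStats(m)
    for i in range(1,nn):
        if st[i,4]>2000:
            cs,_=cv2.findContours((l==i).astype(np.uint8),0,2);q=cv2.minAreaRect(max(cs,key=cv2.contourArea));mo=cv2.moments((l==i).astype(np.uint8))
            print(n,t,st[i,4],"centre",c0+(np.array(q[0])-140)*2e-4,"size",np.array(q[1])*.2,"ang",q[2])
```

```text
[0.5357 0.0952 0.138 ]
[0.0324 0.0324 0.0348 0.0335] [37.6784 42.9705 39.7806 38.7371]
diag [np.float64(85.34811911003973), np.float64(84.19450450087938)]
head [0.539  0.0942 0.1853]
top 114.0 20163 centre [0.5349 0.0945] size [37.2925 39.0976] ang 41.88916015625
scene 117.0 21094 centre [0.5401 0.0936] size [38.2923 42.1577] ang 36.0850715637207
```

>>> drive_tool([
  {"linear":[-4.3,-1.4,0],"twist":-4,"claw":0},
  {"linear":[-4.3,-1.4,0],"twist":-4,"claw":0},
  {"linear":[-4.3,-1.4,-2],"twist":-4,"claw":0},
  {"linear":[-4.3,-1.4,-4],"twist":-4,"claw":0},
  {"linear":[-4.3,-1.4,-6],"twist":-4,"claw":0},
  {"linear":[-4.3,-1.4,-8],"twist":-4,"claw":0},
  {"linear":[-4.3,-1.4,-9],"twist":-4,"claw":0},
  {"linear":[-4.3,-1.4,-9],"twist":-4,"claw":0},
])

```text
clock: 7.17
position: [0.5665, 0.0608, 0.1585]
ee_rot: [-0.0, 0.424, 0.906, -0.0]
contact_force: [0.1, 0.5, -4.5]
width: 0.0147
gripper_force: 88.9
```

>>> drive_tool([
  {"linear":[0,0,-2],"twist":0,"claw":0},
  {"linear":[0,0,-4],"twist":0,"claw":0},
  {"linear":[0,0,-6],"twist":0,"claw":0},
  {"linear":[0,0,-8],"twist":0,"claw":0},
  {"linear":[0,0,-10],"twist":0,"claw":0},
  {"linear":[0,0,-12],"twist":0,"claw":0},
  {"linear":[0,0,-12],"twist":0,"claw":0},
])

```text
clock: 7.75
position: [0.5665, 0.0609, 0.1464]
ee_rot: [-0.0, 0.424, 0.906, -0.0]
contact_force: [-1.2, 2.4, -5.6]
width: 0.0145
gripper_force: 88.7
```

It slid in with almost no resistance. I'll press on to the shoulder.

>>> drive_tool([
  {"linear":[0,0,-1],"twist":0,"claw":0},
  {"linear":[0,0,-2],"twist":0,"claw":0},
  {"linear":[0,0,-3],"twist":0,"claw":0},
  {"linear":[0,0,-4],"twist":0,"claw":0},
  {"linear":[0,0,-4],"twist":0,"claw":0},
  {"linear":[0,0,-4],"twist":0,"claw":0},
])

```text
clock: 8.25
position: [0.5668, 0.0609, 0.1438]
ee_rot: [0.0, 0.424, 0.906, 0.0]
contact_force: [-2.6, 1.6, 2.7]
width: 0.0142
gripper_force: 90.0
```

>>> drive_tool([
  {"linear":[0,0,2],"twist":0,"claw":0},
  {"linear":[0,0,2],"twist":0,"claw":1},
  {"linear":[0,0,2],"twist":0,"claw":1},
  {"linear":[0,0,2],"twist":0,"claw":1},
  {"linear":[0,0,2],"twist":0,"claw":1},
  {"linear":[0,0,30],"twist":0,"claw":1},
  {"linear":[0,0,60],"twist":0,"claw":1},
  {"linear":[25,-30,60],"twist":0,"claw":1},
  {"linear":[50,-60,60],"twist":0,"claw":1},
  {"linear":[75,-90,60],"twist":0,"claw":1},
  {"linear":[93,-111,60],"twist":0,"claw":1},
  {"linear":[93,-111,60],"twist":0,"claw":1},
])

```text
clock: 9.25
position: [0.664, -0.0557, 0.2026]
ee_rot: [0.003, 0.426, 0.905, -0.001]
contact_force: [0.5, 0.1, -0.6]
width: 0.0856
gripper_force: 0.0
```

Run:
```python
from h import *
si=eyes.get_image("scene");ti=eyes.get_image("top")
s=sensors.get_state();print(s["position"],s["ee_rot"],s["contact_force"],s["width"])
a=crop(si,240,130,130,140,3);b=crop(ti,200,110,130,140,3)
cv2.imwrite("pics/g5.png",np.hstack([a,b])[:,:,::-1])
```

```text
[ 0.6603 -0.0513  0.2025] [-0.0002  0.4246  0.9054  0.0001] [-0.0671  0.6181  0.0136] 0.08546324798772446
```

View pics/g5.png

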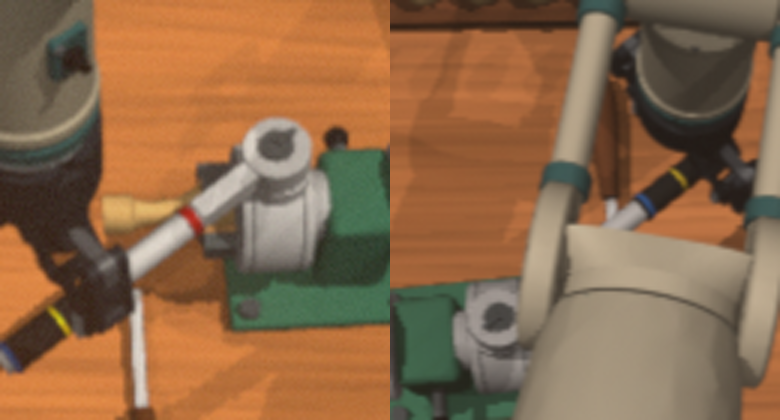

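The wrench is seated in the chuck and drooping, with the gripper above the handle. The yellow mark is at scene crop (60,321) and top crop (679,179), the head at scene crop (277,150).

Run:
```python
from h import *
a=(240+60.5/3-.5,130+321.5/3-.5);b=(200+289.5/3-.5,110+179.5/3-.5)
print(tri(a,b),onz("scene",*a,.142),onz("top",*b,.142))
h=onz("scene",240+278/3-.5,130+150/3-.5,.162);print("head",h)
```

```text
[ 0.6589 -0.0519  0.1285] [ 0.6655 -0.0483  0.142 ] [ 0.6554 -0.054   0.142 ]
head [0.5405 0.0954 0.162 ]
```

>>> drive_tool([
  {"linear":[0,0,-35],"twist":0,"claw":1},
  {"linear":[0,0,-65],"twist":0,"claw":1},
  {"linear":[0,0,-78],"twist":0,"claw":1},
  {"linear":[0,0,-78],"twist":0,"claw":1},
  {"linear":[0,0,-78],"twist":0,"claw":0},
  {"linear":[0,0,-78],"twist":0,"claw":0},
  {"linear":[0,0,-78],"twist":0,"claw":0},
  {"linear":[0,0,-78],"twist":0,"claw":0},
  {"linear":[0,0,-78],"twist":0,"claw":0},
  {"linear":[0,0,-78],"twist":0,"claw":0},
  {"linear":[0,0,-78],"twist":0,"claw":0},
], squeeze=50)

```text
clock: 10.27
position: [0.66, -0.0506, 0.1257]
ee_rot: [0.001, 0.424, 0.906, -0.0]
contact_force: [-0.1, -1.2, 0.9]
width: 0.0223
gripper_force: 49.5
```

```bash
cat > arc.py <<'E'
from h import *
import sys
from scipy.spatial.transform import Rotation as R
C=np.array([.537,.0966])
s=sensors.get_state();p=s["position"];r=p[:2]-C;L=np.hypot(*r);th=np.arctan2(r[1],r[0])
q=s["ee_rot"];m=R.from_quat(np.r_[q[1:],q[0]]).as_matrix()
t=np.array([np.sin(th),-np.cos(th)]);F=s["contact_force"]
print("clk",s["clock"],"TCP",p,"L",L,"th",np.degrees(th),"tool yaw-90",np.degrees(np.arctan2(m[1,1],m[0,1]))-90,"Fpull",-F[:2]@t,"Frad",F[:2]@r/L,"Fz",F[2],"M",s["moment"],"w",s["width"])
for d in map(float,sys.argv[1:]):
    a=th-np.radians(d);print(d,"delta mm",np.round(1e3*(C+L*np.array([np.cos(a),np.sin(a)])-p[:2]),1))
E
python3 arc.py 2 4 6 8 10 12 14 16
```

```text
clk 10.2667 TCP [ 0.66   -0.0506  0.1257] L 0.19185662329610412 th -50.1162696590456 tool yaw-90 -50.14904238208987 Fpull -0.8640039287198121 Frad 0.8099518247695511 Fz 0.8669233081066725 M [-0.1619  0.0966  0.013 ] w 0.022276722434873216
2.0 delta mm [-5.2 -4.2]
4.0 delta mm [-10.6  -8.2]
6.0 delta mm [-16.1 -12.1]
8.0 delta mm [-21.7 -15.7]
10.0 delta mm [-27.4 -19.1]
12.0 delta mm [-33.3 -22.4]
14.0 delta mm [-39.3 -25.4]
16.0 delta mm [-45.3 -28.2]
```

>>> drive_tool([
  {"linear":[-2.6,-2.1,0],"twist":-1,"claw":0},
  {"linear":[-5.2,-4.2,0],"twist":-2,"claw":0},
  {"linear":[-7.9,-6.2,0],"twist":-3,"claw":0},
  {"linear":[-10.6,-8.2,0],"twist":-4,"claw":0},
  {"linear":[-13.3,-10.2,0],"twist":-5,"claw":0},
  {"linear":[-16.1,-12.1,0],"twist":-6,"claw":0},
  {"linear":[-18.9,-13.9,0],"twist":-7,"claw":0},
  {"linear":[-21.7,-15.7,0],"twist":-8,"claw":0},
  {"linear":[-21.7,-15.7,0],"twist":-8,"claw":0},
  {"linear":[-21.7,-15.7,0],"twist":-8,"claw":0},
])

```text
clock: 11.1
position: [0.6383, -0.0663, 0.1252]
ee_rot: [0.0, 0.486, 0.874, 0.0]
contact_force: [4.2, -0.4, 1.2]
width: 0.022
gripper_force: 49.6
```

```bash
python3 arc.py 2 4 6
```

```text
clk 11.1 TCP [ 0.6383 -0.0663  0.1252] L 0.19183945581188225 th -58.1430952508287 tool yaw-90 -58.167361889110026 Fpull 3.371741077476642 Frad 2.5738146012973275 Fz 1.2420374730263248 M [-0.194 -0.391 -0.032] w 0.02197205769350997
2.0 delta mm [-5.7 -3.4]
4.0 delta mm [-11.6  -6.7]
6.0 delta mm [-17.6  -9.7]
```

>>> drive_tool([
  {"linear":[-2.8,-1.7,0],"twist":-1,"claw":0},
  {"linear":[-5.7,-3.4,0],"twist":-2,"claw":0},
  {"linear":[-8.6,-5.1,0],"twist":-3,"claw":0},
  {"linear":[-11.6,-6.7,0],"twist":-4,"claw":0},
  {"linear":[-11.6,-6.7,0],"twist":-4,"claw":0},
  {"linear":[-11.6,-6.7,0],"twist":-4,"claw":0},
])

```text
clock: 11.6
position: [0.6265, -0.0731, 0.1252]
ee_rot: [0.0, 0.516, 0.856, -0.0]
contact_force: [3.6, -2.2, 1.0]
width: 0.0228
gripper_force: 49.6
```

```bash
python3 arc.py 2 3 4
```

```text
clk 11.6 TCP [ 0.6265 -0.0731  0.1252] L 0.19181894788184775 th -62.193503606148006 tool yaw-90 -62.16578383118298 Fpull 2.1384802450035245 Frad 3.6318145838546285 Fz 0.9812308811340602 M [-0.3645 -0.5228 -0.0542] w 0.022770223196026142
2.0 delta mm [-6. -3.]
3.0 delta mm [-9.  -4.5]
4.0 delta mm [-12.1  -5.8]
```

```bash
cat > avg.py <<'E'
from h import *
C=np.array([.537,.0966]);F=[];M=[];P=[]
for i in range(6):
    eyes.get_image("top");s=sensors.get_state();F.append(s["contact_force"]);M.append(s["moment"]);P.append(s["position"])
p=np.mean(P,0);r=p[:2]-C;L=np.hypot(*r);th=np.arctan2(r[1],r[0]);t=np.array([np.sin(th),-np.cos(th)])
f=np.mean(F,0);m=np.mean(M,0)
print("clk",s["clock"],"th",np.degrees(th),"TCP",p,"pull",-f[:2]@t,"+-",np.std([-x[:2]@t for x in F]),"rad",f[:2]@r/L,"Fz",f[2],"M",m,"pullM",-np.array([-m[1],m[0]])@t,"radM",np.array([-m[1],m[0]])@r/L)
for d in(1,2,3,4):
    a=th-np.radians(d);print(d,"mm",np.round(1e3*(C+L*np.array([np.cos(a),np.sin(a)])-p[:2]),1))
E
python3 avg.py
```

```text
clk 11.9 th -62.14418763793834 TCP [ 0.6266 -0.073   0.1251] pull 2.438209572329427 +- 0.44256877732294425 rad 4.5504341070744045 Fz 1.0226291335518214 M [-0.4085 -0.5004  0.0175] pullM 0.25157606334970173 radM 0.594987743420241
1 mm [-3.  -1.5]
2 mm [-6. -3.]
3 mm [-9.  -4.5]
4 mm [-12.   -5.8]
```

>>> drive_tool([
  {"linear":[-2.8,-1.7,0],"twist":-1,"claw":0},
  {"linear":[-5.7,-3.4,0],"twist":-2,"claw":0},
  {"linear":[-8.6,-5.0,0],"twist":-3,"claw":0},
  {"linear":[-11.6,-6.5,0],"twist":-4,"claw":0},
  {"linear":[-14.6,-8.0,0],"twist":-5,"claw":0},
  {"linear":[-17.7,-9.3,0],"twist":-6,"claw":0},
  {"linear":[-17.7,-9.3,0],"twist":-6,"claw":0},
])

```text
clock: 12.48
position: [0.608, -0.0817, 0.125]
ee_rot: [-0.0, 0.561, 0.828, 0.0]
contact_force: [3.3, 1.0, 1.7]
width: 0.0226
gripper_force: 49.7
```

```bash
python3 avg.py
```

```text
clk 12.7833 th -68.1902046604184 TCP [ 0.6083 -0.0816  0.1249] pull 3.4055340023075575 +- 0.45700367136072517 rad 0.40230282841119247 Fz 1.6321427708927396 M [ 0.1259 -0.3491  0.0255] pullM 0.3708657673462474 radM 0.012815484240378676
1 mm [-3.1 -1.2]
2 mm [-6.3 -2.4]
3 mm [-9.4 -3.5]
4 mm [-12.6  -4.5]
```

>>> drive_tool([
  {"linear":[-3.1,-1.2,0],"twist":-1,"claw":0},
  {"linear":[-6.3,-2.4,0],"twist":-2,"claw":0},
  {"linear":[-9.4,-3.5,0],"twist":-3,"claw":0},
  {"linear":[-12.6,-4.5,0],"twist":-4,"claw":0},
  {"linear":[-15.8,-5.5,0],"twist":-5,"claw":0},
  {"linear":[-19.0,-6.4,0],"twist":-6,"claw":0},
  {"linear":[-22.2,-7.3,0],"twist":-7,"claw":0},
  {"linear":[-25.5,-8.2,0],"twist":-8,"claw":0},
  {"linear":[-25.5,-8.2,0],"twist":-8,"claw":0},
])

```text
clock: 13.53
position: [0.5826, -0.0899, 0.1251]
ee_rot: [-0.0, 0.617, 0.787, 0.0]
contact_force: [2.8, 3.6, 1.6]
width: 0.0223
gripper_force: 49.7
```

```bash
python3 avg.py
```

```text
clk 13.8333 th -76.15564690459465 TCP [ 0.583  -0.0899  0.125 ] pull 4.258395812159251 +- 0.6436676754611467 rad -2.6135764039988545 Fz 1.7938685227742852 M [ 0.632  -0.3794  0.1029] pullM 0.5195884333605771 radM -0.5228135973699406
1 mm [-3.3 -0.8]
2 mm [-6.5 -1.5]
3 mm [-9.8 -2.1]
4 mm [-13.1  -2.8]
```

>>> drive_tool([
  {"linear":[-3.3,-0.7,0],"twist":-1,"claw":0},
  {"linear":[-6.6,-1.3,0],"twist":-2,"claw":0},
  {"linear":[-9.9,-1.8,0],"twist":-3,"claw":0},
  {"linear":[-13.3,-2.2,0],"twist":-4,"claw":0},
  {"linear":[-13.3,-2.2,0],"twist":-4,"claw":0},
])

```text
clock: 14.25
position: [0.5689, -0.0927, 0.1248]
ee_rot: [-0.0, 0.644, 0.765, -0.001]
contact_force: [2.1, 0.8, 1.8]
width: 0.0224
gripper_force: 49.7
```

```bash
python3 avg.py
```

```text
clk 14.55 th -80.17710710230611 TCP [ 0.5698 -0.0926  0.1249] pull 2.847002789730987 +- 0.4952897796459752 rad -1.0164992151313346 Fz 1.7344805734647197 M [ 0.3145 -0.2386  0.0399] pullM 0.2887517243426429 radM -0.269134807199369
1 mm [-3.3 -0.5]
2 mm [-6.6 -1. ]
3 mm [-9.9 -1.5]
4 mm [-13.3  -1.8]
```

The pull fell from about 4.3 to 2.8 N while advancing, which looks like the click. I'll ease back 1.5° to confirm: the pull should rise if the handle is in the click zone.

>>> drive_tool([
  {"linear":[2.5,0.4,0],"twist":0.75,"claw":0},
  {"linear":[5,0.7,0],"twist":1.5,"claw":0},
  {"linear":[5,0.7,0],"twist":1.5,"claw":0},
])

```text
clock: 14.8
position: [0.5763, -0.0913, 0.1251]
ee_rot: [0.001, 0.633, 0.774, 0.001]
contact_force: [3.4, 2.6, 0.7]
width: 0.0223
gripper_force: 49.8
```

```bash
python3 avg.py
```

```text
clk 15.1 th -78.3343232455506 TCP [ 0.5758 -0.0915  0.1251] pull 4.725395359674048 +- 0.35369259805740927 rad -1.9016608734620775 Fz 1.9080696530795624 M [ 0.453  -0.4739  0.1725] pullM 0.555708430759625 radM -0.34779759730575704
1 mm [-3.3 -0.6]
2 mm [-6.6 -1.2]
3 mm [-9.9 -1.8]
4 mm [-13.2  -2.3]
```

Confirmed: easing back raised the pull to 4.7 N, so the handle is in the click zone, short of its stop. Next I ease off within the play, let go and rise.

>>> drive_tool([
  {"linear":[3.3,0.9,0],"twist":1,"claw":0},
  {"linear":[6.6,1.8,0],"twist":2,"claw":0},
  {"linear":[9.9,2.5,0],"twist":3,"claw":0},
  {"linear":[13.2,3.2,0],"twist":4,"claw":0},
  {"linear":[13.2,3.2,0],"twist":4,"claw":0},
  {"linear":[13.2,3.2,0],"twist":4,"claw":1},
  {"linear":[13.2,3.2,0],"twist":4,"claw":1},
  {"linear":[13.2,3.2,0],"twist":4,"claw":1},
  {"linear":[13.2,3.2,0],"twist":4,"claw":1},
  {"linear":[13.2,3.2,0],"twist":4,"claw":1},
  {"linear":[13.2,3.2,30],"twist":4,"claw":1},
  {"linear":[13.2,3.2,65],"twist":4,"claw":1},
])

```text
clock: 16.1
position: [0.5859, -0.088, 0.1878]
ee_rot: [-0.003, 0.606, 0.795, -0.001]
contact_force: [1.0, 0.9, -0.3]
width: 0.085
gripper_force: 0.0
```

>>> drive_tool([
  {"linear":[-10,35,10],"twist":0,"claw":1},
  {"linear":[-20,70,10],"twist":0,"claw":1},
  {"linear":[-30,105,10],"twist":0,"claw":1},
  {"linear":[-40,141,10],"twist":0,"claw":1},
  {"linear":[-40,141,10],"twist":0,"claw":1},
  {"linear":[-40,141,10],"twist":0,"claw":1},
])

```text
clock: 16.6
position: [0.5475, 0.0542, 0.2003]
ee_rot: [0.0, 0.605, 0.796, -0.0]
contact_force: [-0.4, 0.1, 0.6]
width: 0.0854
gripper_force: 0.0
```

Run:
```python
from h import *
si=eyes.get_image("scene");ti=eyes.get_image("top")
s=sensors.get_state();print(s["position"],s["ee_rot"],s["contact_force"],s["width"])
a=crop(si,230,120,130,140,3);b=crop(ti,200,110,130,140,3)
cv2.imwrite("pics/g6.png",np.hstack([a,b])[:,:,::-1])
```

```text
[0.5485 0.0521 0.2001] [ 0.0005  0.6061  0.7954 -0.0001] [ 0.4227 -0.7174  1.2263] 0.08584873378586412
```

View pics/g6.png

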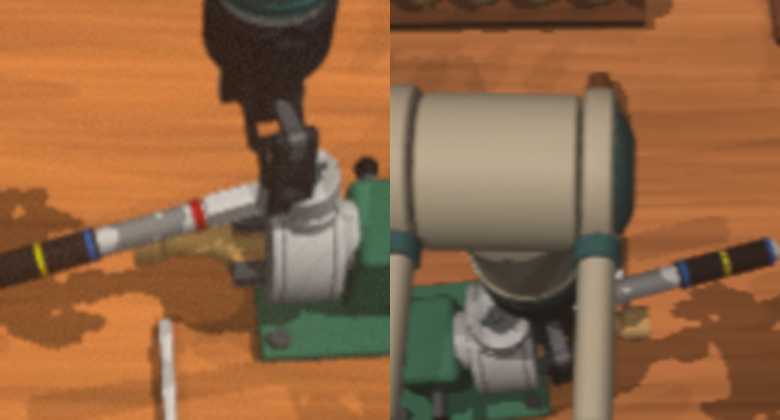

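After release the wrench still sits in the chuck with its handle over the rook. In the scene crop: yellow (39,258), blue (90,244), red (197,214). In the top crop: blue (683,273), yellow (725,262), end ring (770,248).

Run:
```python
from h import *
S=lambda a,b:(230+(a+.5)/3-.5,120+(b+.5)/3-.5); T=lambda a,b:(200+(a-390+.5)/3-.5,110+(b+.5)/3-.5)
Y=tri(S(39,258),T(725,262));B=tri(S(90,244),T(683,273));Rd=onz("scene",*S(197,214),.150)
E_=onz("top",*T(770,248),.138)
print(Y,B,Rd,E_);C=np.array([.537,.0966])
for p in(Y,B,Rd,E_): d=p[:2]-C;print(np.hypot(*d),np.degrees(np.arctan2(d[1],d[0])))
```

```text
[ 0.5878 -0.0899  0.1276] [ 0.5782 -0.0548  0.1321] [0.563  0.0201 0.15  ] [ 0.597  -0.1277  0.138 ]
0.19332927452952925 -74.75206154281543
0.15688134922924662 -74.76535278591042
0.08074428451784545 -71.24197635471681
0.2322171461692858 -75.01983605136608
```

>>> drive_tool([
  {"linear":[0.7,0,-35],"twist":0,"claw":1},
  {"linear":[0.7,0,-50],"twist":0,"claw":1},
  {"linear":[0.7,0,-59],"twist":0,"claw":1},
  {"linear":[0.7,0,-59],"twist":0,"claw":1},
  {"linear":[0.7,0,-59],"twist":0,"claw":0},
  {"linear":[0.7,0,-59],"twist":0,"claw":0},
  {"linear":[0.7,0,-59],"twist":0,"claw":0},
  {"linear":[0.7,0,-59],"twist":0,"claw":0},
  {"linear":[0.7,0,-59],"twist":0,"claw":0},
  {"linear":[0.7,0,-59],"twist":0,"claw":0},
  {"linear":[0.7,0,-59],"twist":0,"claw":0},
], squeeze=90)

```text
clock: 17.62
position: [0.5491, 0.0525, 0.1418]
ee_rot: [0.001, 0.606, 0.795, 0.0]
contact_force: [0.0, -0.0, 4.5]
width: 0.014
gripper_force: 87.7
```

>>> drive_tool([
  {"linear":[0,0,3],"twist":0,"claw":0},
  {"linear":[0,0,6],"twist":0,"claw":0},
  {"linear":[0,0,9],"twist":0,"claw":0},
  {"linear":[0,0,12],"twist":0,"claw":0},
])

```text
clock: 17.95
position: [0.5486, 0.0521, 0.1525]
ee_rot: [-0.0, 0.606, 0.795, -0.001]
contact_force: [1.2, -2.0, -6.7]
width: 0.0144
gripper_force: 89.1
```

>>> drive_tool([
  {"linear":[0,0,20],"twist":0,"claw":0},
  {"linear":[0,0,45],"twist":0,"claw":0},
  {"linear":[0,-25,50],"twist":6.5,"claw":0},
  {"linear":[0,-55,50],"twist":13,"claw":0},
  {"linear":[0,-85,50],"twist":19.5,"claw":0},
  {"linear":[0,-115,50],"twist":26,"claw":0},
  {"linear":[0,-145,50],"twist":32.5,"claw":0},
  {"linear":[-1,-175,50],"twist":39,"claw":0},
  {"linear":[-2,-205,50],"twist":45.5,"claw":0},
  {"linear":[-3,-235,50],"twist":52,"claw":0},
  {"linear":[-3,-260,50],"twist":58.5,"claw":0},
  {"linear":[-4,-280,50],"twist":65,"claw":0},
])

```text
clock: 18.95
position: [0.5442, -0.2291, 0.2032]
ee_rot: [-0.0, 0.082, 0.997, 0.0]
contact_force: [0.4, 1.2, -4.9]
width: 0.0141
gripper_force: 89.8
```

>>> drive_tool([
  {"linear":[0,-20,0],"twist":6,"claw":0},
  {"linear":[0,-40,0],"twist":11.6,"claw":0},
  {"linear":[0,-40,0],"twist":11.6,"claw":0},
  {"linear":[0,-40,0],"twist":11.6,"claw":0},
  {"linear":[0,-40,0],"twist":11.6,"claw":0},
])

```text
clock: 19.37
position: [0.5443, -0.2666, 0.2029]
ee_rot: [-0.001, -0.016, 1.0, 0.001]
contact_force: [-0.3, 0.4, -4.9]
width: 0.0143
gripper_force: 89.9
```

Run:
```python
from h import *
si=eyes.get_image("scene");ti=eyes.get_image("top")
s=sensors.get_state();print(s["position"],s["ee_rot"],s["contact_force"],s["width"])
a=crop(si,110,130,120,140,3);b=crop(ti,320,130,120,140,3);c=crop(si,295,155,66,70,3)
o=np.zeros((420+210,720,3),np.uint8);o[:420]=np.hstack([a,b]);
cv2.imwrite("pics/g7.png",o[:420,:,::-1])
```

```text
[ 0.5446 -0.2663  0.203 ] [-0.0003 -0.0171  0.9999  0.0007] [ 0.2914  1.0096 -5.6544] 0.014341827883193521
```

View pics/g7.png

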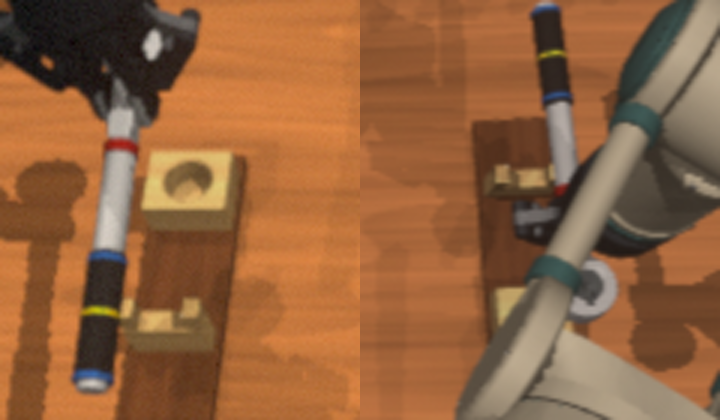

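The wrench hangs above its holder. In the scene crop: hole at (188,182), notch at about (163,318), yellow mark (98,312), blue (107,256), red (120,145). In the top crop the yellow mark is at (550,54).

Run:
```python
from h import *
S=lambda a,b:(110+(a+.5)/3-.5,130+(b+.5)/3-.5); T=lambda a,b:(320+(a-360+.5)/3-.5,130+(b+.5)/3-.5)
print("hole",onz("scene",*S(188,182),.045))
n1=onz("scene",*S(126,305),.069);n2=onz("scene",*S(190,302),.069);print("prongs",n1,n2,(n1+n2)/2)
Y=tri(S(98,312),T(550,54));B=tri(S(107,256),T(556,98));Rd=tri(S(120,145),T(561,190))
print(Y,B,Rd);d=Y-Rd;print(np.degrees(np.arctan2(d[1],d[0])),"pitch",np.degrees(np.arctan2(d[2],np.hypot(d[0],d[1]))))
p=sensors.get_state()["position"][:2]
for q in (Y,B): d=q[:2]-p;print(np.hypot(*d),np.degrees(np.arctan2(d[1],d[0])))
```

```text
hole [ 0.5023 -0.268   0.045 ]
prongs [ 0.6234 -0.2884  0.069 ] [ 0.6197 -0.2424  0.069 ] [ 0.6216 -0.2654  0.069 ]
[ 0.6913 -0.2594  0.1947] [ 0.6541 -0.2607  0.1982] [ 0.5786 -0.2606  0.2095]
0.5833932319244649 pitch -7.49189271023562
0.14682662828262819 2.6618691355678252
0.10963758414637559 2.897726519459244
```

>>> drive_tool([
  {"linear":[1,-1,-30],"twist":0,"claw":0},
  {"linear":[1,-1,-60],"twist":0,"claw":0},
  {"linear":[1,-1,-90],"twist":0,"claw":0},
  {"linear":[1,-1,-110],"twist":0,"claw":0},
  {"linear":[1,-1,-125],"twist":0,"claw":0},
  {"linear":[1,-1,-133],"twist":0,"claw":0},
  {"linear":[1,-1,-137],"twist":0,"claw":0},
  {"linear":[1,-1,-137],"twist":0,"claw":0},
  {"linear":[1,-1,-137],"twist":0,"claw":0},
])

```text
clock: 20.22
position: [0.5467, -0.2686, 0.0671]
ee_rot: [0.001, -0.017, 1.0, -0.0]
contact_force: [0.2, -0.0, -4.8]
width: 0.0148
gripper_force: 90.0
```

>>> drive_tool([
  {"linear":[0,0,-2],"twist":0,"claw":0},
  {"linear":[0,0,-4],"twist":0,"claw":0},
  {"linear":[0,0,-6],"twist":0,"claw":0},
  {"linear":[0,0,-8],"twist":0,"claw":0},
  {"linear":[0,0,-10],"twist":0,"claw":0},
  {"linear":[0,0,-10],"twist":0,"claw":0},
], squeeze=30)

```text
clock: 20.72
position: [0.5468, -0.2694, 0.0584]
ee_rot: [0.002, -0.017, 1.0, -0.001]
contact_force: [-2.9, -0.2, 7.6]
width: 0.0143
gripper_force: 91.7
```

>>> drive_tool([
  {"linear":[-1,1.5,0],"twist":0,"claw":0},
  {"linear":[-1,1.5,-2],"twist":0,"claw":0},
  {"linear":[-1,1.5,-4],"twist":0,"claw":0},
  {"linear":[-1,1.5,-4],"twist":0,"claw":0},
  {"linear":[-1,1.5,-4],"twist":0,"claw":0},
], squeeze=25)

```text
clock: 21.13
position: [0.5464, -0.2688, 0.0544]
ee_rot: [0.002, -0.017, 1.0, -0.002]
contact_force: [-2.0, -2.6, 4.9]
width: 0.0147
gripper_force: 91.6
```

>>> drive_tool([
  {"linear":[0,0,0],"twist":0,"claw":0.3},
  {"linear":[0,0,0],"twist":0,"claw":0.6},
  {"linear":[0,0,0],"twist":0,"claw":1},
  {"linear":[0,0,0],"twist":0,"claw":1},
  {"linear":[0,0,0],"twist":0,"claw":1},
  {"linear":[0,0,25],"twist":0,"claw":1},
  {"linear":[0,0,60],"twist":0,"claw":1},
  {"linear":[0,0,100],"twist":0,"claw":1},
  {"linear":[0,0,140],"twist":0,"claw":1},
  {"linear":[-30,25,160],"twist":0,"claw":1},
  {"linear":[-60,60,160],"twist":0,"claw":1},
  {"linear":[-90,95,160],"twist":0,"claw":1},
])

```text
clock: 22.13
position: [0.462, -0.1801, 0.2135]
ee_rot: [0.002, -0.016, 1.0, -0.001]
contact_force: [-0.5, 1.4, -0.1]
width: 0.0853
gripper_force: 0.0
```

>>> drive_tool([
  {"linear":[-20,40,0],"twist":0,"claw":1},
  {"linear":[-40,80,0],"twist":0,"claw":1},
  {"linear":[-60,120,0],"twist":0,"claw":1},
  {"linear":[-80,155,0],"twist":0,"claw":1},
  {"linear":[-80,155,0],"twist":0,"claw":1},
  {"linear":[-80,155,0],"twist":0,"claw":1},
])

```text
clock: 22.63
position: [0.38, -0.023, 0.212]
ee_rot: [-0.0, -0.019, 1.0, 0.0]
contact_force: [0.5, 0.6, 1.9]
width: 0.0856
gripper_force: 0.0
```

Run:
```python
from h import *
im={n:eyes.get_image(n)[:,:,::-1] for n in("scene","top")}
for n in im: cv2.imwrite(f"pics/{n}9.png",im[n])
s=sensors.get_state();print(s["clock"],s["position"],s["contact_force"],s["width"])
a=np.hstack([crop(cv2.imread("pics/scene0.png"),130,165,65,125,3),crop(im["scene"],130,165,65,125,3),crop(im["top"],345,140,60,125,3)])
b=np.hstack([crop(im["scene"],260,150,190,66,3)])[:, :570]
o=np.zeros((375+198,570,3),np.uint8);o[:375,:a.shape[1]]=a[:, :570];o[375:,:b.shape[1]]=b
cv2.imwrite("pics/g9.png",o)
box={"scene":(130,170,80,120),"top":(355,140,40,110)}
for n in im:
    for tag,i in(("0",cv2.imread(f"pics/{n}0.png")),("9",im[n])):
        h=cv2.cvtColor(np.ascontiguousarray(i),cv2.COLOR_BGR2HSV).astype(int);H,S,V=h[...,0],h[...,1],h[...,2]
        x,y,w,hh=box[n]
        for nm,m in(("y",(H>22)&(H<38)&(S>170)&(V>90)),("r",((H<4)|(H>172))&(S>130)&(V>80)),("b",(H>100)&(H<125)&(S>110)&(V>60))):
            p=np.argwhere(m[y:y+hh,x:x+w]);print(n,tag,nm,len(p),p.mean(0)[::-1] if len(p) else None)
```

```text
22.7333 [ 0.3828 -0.0255  0.2123] [-0.3133 -0.7485  0.8304] 0.08508964845668168
scene 0 y 23 [28.5217 90.5217]
scene 0 r 17 [36.7647 43.8235]
scene 0 b 22 [27.5455 98.    ]
scene 9 y 23 [28.6957 92.0435]
scene 9 r 17 [36.1176 45.0588]
scene 9 b 22 [29.     91.8636]
top 0 y 7 [18.1429 23.1429]
top 0 r 21 [22. 65.]
top 0 b 12 [18.3333 27.1667]
top 9 y 7 [18. 22.]
top 9 r 17 [21.2353 63.7647]
top 9 b 9 [18.2222 29.    ]
```

View pics/g9.png

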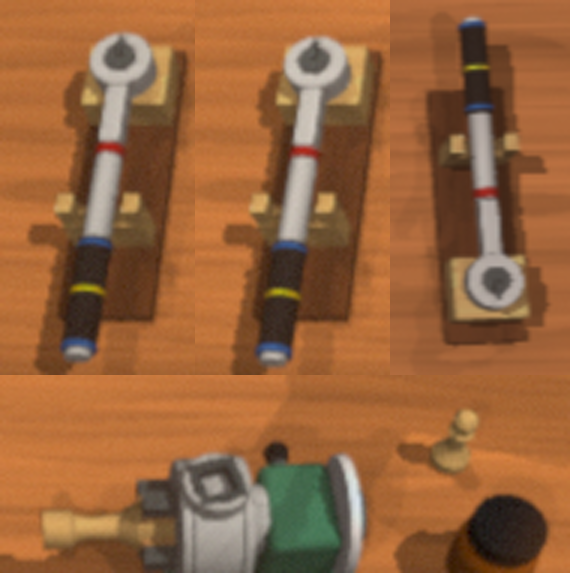

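The wrench lies level in its holder again, drive in the hole and tube in the notch, about 3 mm along from where it was. That is well inside the hole's slack. The rook, chuck, pawn and jar stand as before and the gripper is clear.

```bash
python3 -c "
from rig import manip
print(manip.sign_off())"
```

```text
the job is handed in; nothing more can be done
None
```

The chuck is tightened to the wrench's first click without reaching the stop, and the wrench is back level in its holder about 3 mm along from where it lay; the job is handed in at about 23 s.

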